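# Shut and bolt the grinding-disc box

### The job

Sparks are about to fly, so close up the steel disc box on the bench: with the fingertips push its tray fully home, then push the raised lid over and down until it lies flat shut, and then push the bolt by its upright pin all the way across the lid. The tray is only pushed along the bench, never lifted, its two discs stay lying in it, and the things lying around are left where they are.

Things in the scene. Friction and masses are not known exactly. Their poses are not given: they have to be found in the camera images.
- case: Fixed bare-steel housing of the disc box, no bottom or front; walls 4 mm thick, 75 mm high. Origin on the bench at the middle of the tray space; x points away from the open front, y left, z up; turned up to 0.32 rad. Open front at x = -105 mm, back wall's inner face x = +105, side walls y = +-88 inside, +-92 outside. The lid is hinged along the left wall, the bolt sits on the right.
- tray: Loose dark steel tray 210 (x) x 170 (y) mm, 0.4 to 0.7 kg; walls 45 mm high, flat front plate 68 mm high at its x = -105 mm with a 28 mm flange turned in at its top; no handle. Origin under its middle, axes as the housing's. Slides between the side walls (3 mm play each); starts 45 to 85 mm out. Home, it meets the back wall: origin on the housing's origin, fronts flush. Takes 3 to 10 N.
- lid (a joint): Angle (rad) of the grey sheet lid: 0 = shut flat (top at z = 79 mm), 1.57 = upright, stop at 1.9; starts at 1.4 to 1.75. Stiff hinge (0.5 N m, lid 0.4 kg): it stays where left and must be pushed all the way down. A 14 mm lip under its front edge comes down just before the tray's front plate (housing x = -113 to -117); a tray 8 to 35 mm out blocks it.
- lid_hinge (a point): Middle of the lid's hinge line, which runs along the housing's x at housing y = +92, z = 77 mm, in the lid's mid-thickness. The lid is 4 mm thick, 184 mm from hinge to free edge, and spans housing x = -113 to +104 mm. Shut, it reaches from here to the right (-y); open, it stands up on the left.
- lid_edge (a point): Middle of the lid's free edge, on its upper (outer) face.
- bolt (a joint): Travel (m) of the steel slide bolt right of the housing, towards the housing's +y: 0 = drawn back, 0.035 = fully across, its tip then 31 mm over the lid. Starts at 0 to 0.006, stays where left, takes about 2 N. Its shelf: housing x -75 to -25, y -92 to -185, top z = 83 mm; a staple bridges the bolt at y = -100, up to z = 100 mm.
- bolt_pin (a point): Middle of the top (z = 125 mm) of the bolt's upright pin, 14 mm in diameter, 30 mm high above the 16 mm wide bolt bar (bar top z = 95 mm; behind the pin the bar goes on 28 mm to -y). At housing x = -50, y = -150 mm with the bolt drawn back.
- big_disc: Grinding disc, 115 mm across, 6 mm thick, lying in the front of the tray (floor 4 mm thick). Origin under its centre.
- small_disc: Grinding disc, 75 mm across, 6 mm thick, lying in the back of the tray. Origin under its centre.
- flange: Bystander: loose steel flange nut, 48 mm across, 22 mm high, left of the tray. Origin under its centre.
- spray_can: Bystander: upright spray can, 52 mm across, 150 mm high, right of the housing, beyond the bolt. Origin under its centre.
- tube_offcut: Bystander: offcut of square steel tube, 60 mm long, 40 mm square, right of the tray. Origin under its centre.
- spanner: Bystander: open spanner, 160 mm long, lying left of the housing. Origin under its middle.
- grinder: Bystander: angle grinder lying far left, about 240 mm long, 76 mm high. Origin underneath.
- clamp: Bystander: wood-and-steel screw clamp lying far right, about 160 x 120 mm, 16 mm high. Origin under its wooden bar.

How it is judged:
By the outcome, as a careful person would: the job done as asked, in the order asked, and still so for the second after the job is handed in, with the robot touching nothing.
It also fails if it takes over 62 s, if anything falls off the work surface, if the arm or the gripper's body presses on something with over 40 N, if the wrist force passes 120 N, or if a joint passes its speed limit or range.

### The arm

A 6-joint arm with a two-finger parallel gripper is mounted at the origin on the work surface. World frame = base frame: x ahead of the robot, y to its left, z up, the work surface at z = 0. Lengths are in mm, angles in rad, forces in N, time in s.
With the tool pointing down it reaches from about 300 to 825 mm from the base axis. Payload 5.4 kg.
Tool frame: the origin (TCP) lies at the very end of the fingers, on their centre line; the grasp point (between the pads) lies 19 mm behind it (manip.grip_depth is the distance from the TCP to the grasp point, in mm); z points along the fingers, y is the line along which they close (so a half turn about z gives the same grasp; the last joint's range is limited). The gripper opens to 92 mm and grips with 3 to 60 N. Pads are 20 mm wide; open, the fingers measure 128 mm over their backs; the gripper's body (75 mm by 189 mm) begins 69 mm behind the grasp point.
Start: joints at [0.935, 0.158, 1.597, -0, 1.386, -0.21], TCP at [237.511, 523.636, 214.601] pointing down, gripper open.
Joint ranges: [-2.91, 2.91], [-0.94, 2.29], [0.18, 2.7], [-1.29, 4.43], [0.17, 2.64], [-3, 3]. Speed limits (rad/s): [2.57, 2.57, 3.14, 3.14, 3.14, 3.14].

### API

Orientations are given as a unit quaternion [w, x, y, z].
In Python, from cell import manip gives the robot as it stands.
- The arm moves only by the shell command python3 drive.py [OPENING], which reads ROWS from standard input. ROWS is a JSON list of rows, 1 to 12 of them, each written [[dx, dy, dz], turn]: dx, dy, dz in mm, then a turn about the tool's z in rad; each row shifts and turns the commanded pose from where the row before left it, along the tool's axes as they then stand; what a row does not reach is not made up. A row lasts 1/10 s, in which the tool goes at most 50 mm and 0.15 rad, less where a joint would pass 70% of its speed; a pose out of reach is approached as far as the arm can. OPENING is the finger opening in mm, set as the command begins (- or left out keeps the last). The fingers move at their own pace and stop on an object; the grip force is fixed at half the most. Time passes only in rows, so rows that do not move let the fingers close. It prints the time, the measured TCP pose, the force, the opening and the grip force at its end. Input that does not fit is refused with a message, and nothing moves.
- manip.get_state(): the state, without advancing time (a new reading comes with each control period).
- manip.camera(name): name is "scene" or "top" or "wrist"; returns a dict with "color" (400x640x3 uint8, red, green, blue), "fovy" (degrees; the focal length in pixels is half the picture's height over the tangent of half this angle, whatever the lens; pixels are square), "cx", "cy" (the principal point, pixels), "xyz" and "rotation" of the camera in the world. Camera axes: x right, y down, z forward; pixel columns grow to the right and rows downward; lengths in mm; the calibration is good to about 2 mm. A picture is of the moment at which its call begins. There is no depth.
- manip.close_job(): hands the job in; it is judged then, once.
The state is a dict: "time": time; "joint_positions": joint angles; "joint_velocities": joint speeds; "tau": joint torques, N m; "tool_pos": TCP position; "ee_rot": TCP orientation; "ft_force": force on the tool from outside, world axes, zero at the start; "ft_torque": the same for the moment, N m; "gripper_width": finger opening in mm; "grip_force": force on a finger pad.
Only numpy, scipy, OpenCV 4.12 (cv2) and the standard library are available. Lean on these libraries where they do the work, as an engineer would, in place of code of your own. Each camera call takes 0.05 s, during which the arm holds its last target. There are 200 camera calls.

## Working session

There is one attempt and no reset: what is moved stays moved. The work goes in short steps, Python scripts to look and compute and a shell command to move; the robot and the scene stay as the last step left them, time stands still between calls to the robot, and variables do not carry over. Pictures are saved under pics/ and viewed, at most 10 in all, crops included, and the job is handed in when it is done.

```bash
ls; mkdir -p pics
cat > h.py <<'E'
from cell import manip
import numpy as np, cv2
def snap(n,f):
    c=manip.camera(n); cv2.imwrite(f'pics/{f}.png',cv2.cvtColor(c['color'],cv2.COLOR_RGB2BGR)); 
    import pickle; pickle.dump(c,open(f'pics/{f}.pkl','wb')); return c
def load(f):
    import pickle; return pickle.load(open(f'pics/{f}.pkl','rb'))
def F(c): return 200/np.tan(np.radians(c['fovy'])/2)
def ray(c,u,v):
    d=np.array([(u-c['cx'])/F(c),(v-c['cy'])/F(c),1.]); return np.array(c['xyz']),np.array(c['rotation']).reshape(3,3)@d
def onz(c,u,v,z):
    o,d=ray(c,u,v); return o+d*(z-o[2])/d[2]
def proj(c,p):
    q=np.array(c['rotation']).reshape(3,3).T@(np.array(p)-np.array(c['xyz'])); return np.array([c['cx']+F(c)*q[0]/q[2],c['cy']+F(c)*q[1]/q[2]])
E
python3 - <<'E'
from h import *
for n in("scene","top"):
    c=snap(n,n+'0'); print(n,c['xyz'],c['rotation'],c['fovy'],c['cx'],c['cy'])
print(manip.get_state())
E
sed -i "s/np.array(c\['rotation'\]).reshape(3,3)/R(c)/g" h.py
cat >> h.py <<'E'
from scipy.spatial.transform import Rotation
def R(c):
    w,x,y,z=c['rotation']; return Rotation.from_quat([x,y,z,w]).as_matrix()
E
python3 -c "
from h import *
c=load('top0');print(R(c).round(2));print(onz(c,316,192,0))"
```

```text
[[-0.02 -0.99  0.13]
 [-1.    0.02 -0.  ]
 [-0.   -0.13 -0.99]]
[569.51775032 -28.48431321   0.        ]
```

View pics/top0.png

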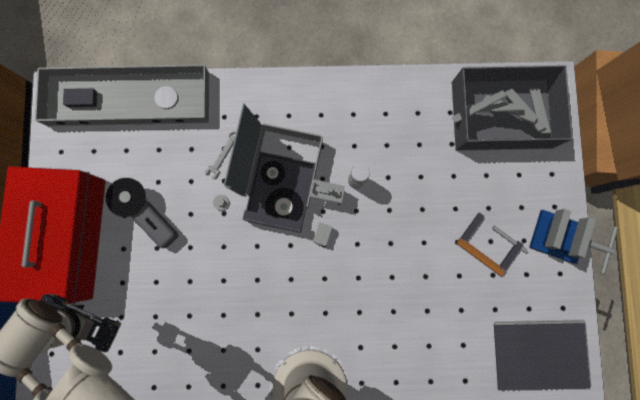

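View pics/scene0.png

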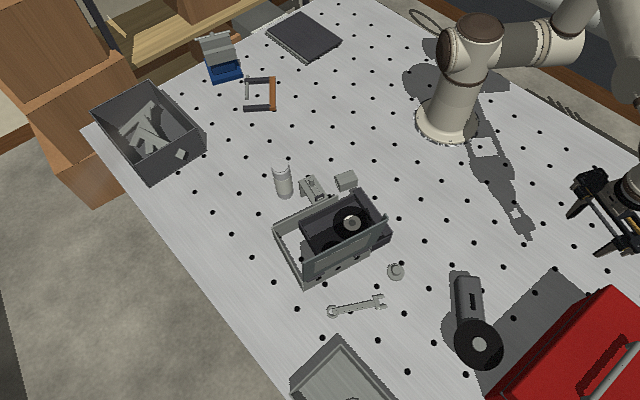

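Run:
```python
from h import *
a=cv2.imread('pics/top0.png')[90:260,190:390]; cv2.imwrite('pics/tc.png',cv2.resize(a,None,fx=3.5,fy=3.5,interpolation=cv2.INTER_CUBIC))
a=cv2.imread('pics/scene0.png')[155:305,260:420]; cv2.imwrite('pics/sc.png',cv2.resize(a,None,fx=4,fy=4,interpolation=cv2.INTER_CUBIC))
```

```text
(no output)
```

View pics/tc.png

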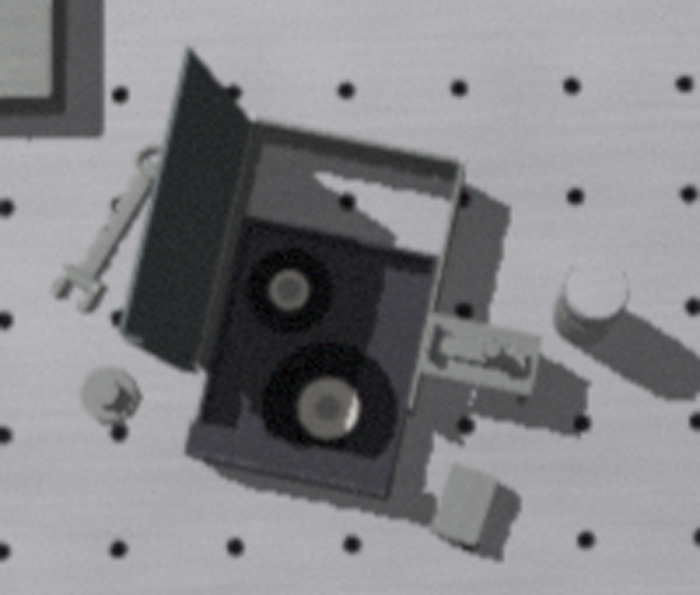

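View pics/sc.png

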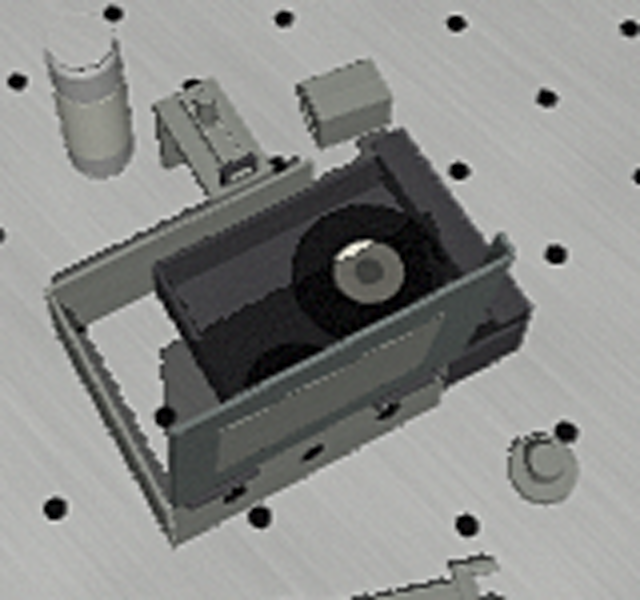

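```bash
cat > fit.py <<'E'
from h import *
from scipy.optimize import least_squares
t=load('top0');s=load('scene0')
T=lambda x,y:((x+.5)/3.5-.5+190,(y+.5)/3.5-.5+90)
S=lambda x,y:((x+.5)/4-.5+260,(y+.5)/4-.5+155)
def lid(x,r,th,off=2): # lid point: r from hinge, outer face offset
    return (x,92-r*np.cos(th)+off*np.sin(th),77+r*np.sin(th)+off*np.cos(th))
obs=[(t,T(463,160),lambda q:(109,-92,75)),(t,T(255,122),lambda q:(109,92,75)),(t,T(411,409),lambda q:(-105,-90,75)),
(s,S(52,290),lambda q:(109,-92,75)),(s,S(175,543),lambda q:(109,92,0)),(s,S(312,165),lambda q:(-105,-90,75)),(s,S(440,402),lambda q:(-105,92,0)),
(t,T(187,455),lambda q:(-105-q[3],85,68)),(t,T(388,497),lambda q:(-105-q[3],-85,68)),(s,S(403,130),lambda q:(-105-q[3],-85,68)),(s,S(532,310),lambda q:(-105-q[3],85,68)),
(t,T(188,48),lambda q:lid(104,184,q[4],0)),(t,T(125,337),lambda q:lid(-113,184,q[4],0)),(s,S(172,430),lambda q:lid(104,184,q[4],0)),(s,S(510,245),lambda q:lid(-113,184,q[4],0))]
def W(q,p):
    c,sn=np.cos(q[2]),np.sin(q[2]); return np.array([q[0]+c*p[0]-sn*p[1],q[1]+sn*p[0]+c*p[1],p[2]])
def res(q): return np.concatenate([proj(c,W(q,f(q)))-np.array(uv) for c,uv,f in obs])
r=least_squares(res,[650,50,-.2,60,1.5],x_scale=[10,10,.1,10,.1],loss='soft_l1')
if __name__=='__main__':
    print(r.x.round(3)); print(res(r.x).reshape(-1,2).round(1).tolist())
    np.save('q.npy',r.x); q=r.x
    for n,p in dict(tray_front=(-105-q[3],0,0),pin=(-50,-150,125),edge=lid(0,184,q[4])).items(): print(n,W(q,p).round(1),proj(t,W(q,p)).round(1),proj(s,W(q,p)).round(1))
    print('can',onz(t,*T(592,290),150).round(),'tube',onz(t,*T(460,500),40).round(), 'pin top s',S(205,108),'t',T(515,360))
E
python3 fit.py
```

```text
[ 6.41052e+02  6.21250e+01 -2.24000e-01  7.32550e+01  1.69200e+00]
[[0.9, -0.1], [-1.0, -1.6], [0.1, -0.1], [-1.7, -0.4], [0.2, 1.3], [0.3, -1.5], [0.3, 0.1], [-0.6, -0.5], [-0.2, -0.5], [-0.2, -0.8], [0.4, -0.8], [1.2, 0.4], [0.2, -0.2], [0.6, -0.5], [0.8, 1.0]]
tray_front [467.3 101.8   0. ] [273.4 226.6] [373.8 219.2]
pin [558.9 -73.  125. ] [332.  189.6] [310.6 177.7]
edge [666.9 175.5 259.4] [234.8 142.5] [345.6 240.3]
can [ 601. -147.  150.] tube [445. -41.  40.] pin top s (310.875, 181.625) t (336.7857142857143, 192.5)
```

```bash
cat >> h.py <<'E'
def where():
    q=np.load('q.npy'); s=manip.get_state(); d=np.array(s['tool_pos'])[:2]-q[:2]; c,n=np.cos(q[2]),np.sin(q[2])
    M=np.array([[c,n],[-n,c]]); w,x,y,z=s['ee_rot']; r=Rotation.from_quat([x,y,z,w]).as_matrix()
    f=np.array(s['ft_force'])
    print('t',s['time'],'housing',(M@d).round(1),'z',round(s['tool_pos'][2],1),'F',(M@f[:2]).round(1),f[2].round(1),'yaw err',round(np.arctan2(r[1,1],r[0,1])-q[2],3),'q',np.round(s['joint_positions'],2))
if __name__=='__main__': where()
E
echo '[[[-13,-28,0],0],[[-13,-28,0],0],[[-13,-28,0],0],[[-13,-28,0],0],[[-13,-28,0],0],[[-13,-28,0],0],[[-13,-28,0],0],[[-12,-28,0],0]]' | python3 drive.py 0
echo '[[[0,0,0],0.137],[[0,0,0],0.137],[[0,0,0],0.137],[[0,0,0],0.137],[[0,0,0],0.137],[[0,0,0],0.137],[[0,0,0],0.137],[[0,0,0],0.137],[[0,0,0],0.137],[[0,0,0],0.137],[[0,0,0],0]]' | python3 drive.py
python3 h.py
```

```text
time: 0.9
tool_pos: [238.4, 275.8, 214.1]
ee_rot: [-0.0, 0.211, 0.977, -0.0]
ft_force: [0.5, -0.1, -0.2]
gripper_width: 30.0
grip_force: 0.0
time: 2.0
tool_pos: [238.6, 276.9, 214.3]
ee_rot: [-0.0, 0.782, 0.623, -0.0]
ft_force: [-0.7, -0.6, 0.6]
gripper_width: 0.6
grip_force: 0.0
t 2.0 housing [-440.2  119.8] z 214.3 F [-0.6 -0.7] 0.6 yaw err -0.001 q [ 0.53 -0.44  2.13 -0.    1.45  0.75]
```

```bash
echo '[[[-15,28,0],0],[[-15,28,0],0],[[-15,28,0],0],[[-15,28,0],0],[[-15,28,0],0],[[-15,28,0],0],[[-15,28,0],0],[[-15,28,0],0],[[0,0,0],0]]' | python3 drive.py >/dev/null
echo '[[[0,0,32],0],[[0,0,32],0],[[0,0,32],0],[[0,0,32],0],[[0,0,32],0],[[0,0,26],0],[[0,0,0],0],[[0,0,0],0]]' | python3 drive.py>/dev/null
python3 h.py; python3 -c "
from h import *
snap('wrist','w1');snap('scene','s1');c=load('s1');cv2.imwrite('pics/s1c.png',cv2.resize(cv2.imread('pics/s1.png')[140:310,260:430],None,fx=3,fy=3))"
```

```text
t 3.7 housing [-2.165e+02  2.000e-01] z 28.9 F [0.2 0.1] 0.7 yaw err 0.001 q [-0.02  0.07  2.1   0.    0.97  0.2 ]
```

View pics/s1c.png

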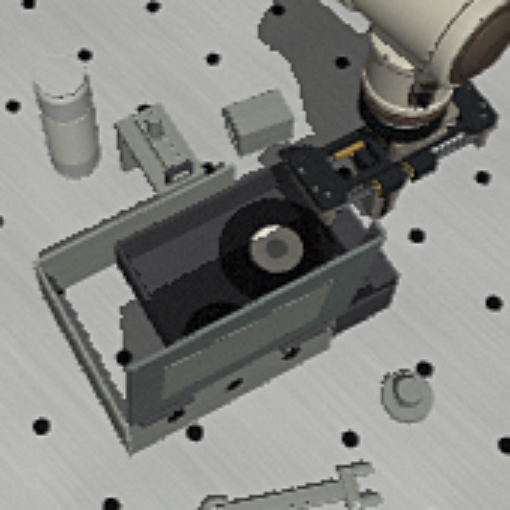

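```bash
echo '[[[0,6,0],0],[[0,6,0],0],[[0,6,0],0],[[0,6,0],0],[[0,6,0],0],[[0,6,0],0],[[0,6,0],0],[[0,6,0],0],[[0,6,0],0],[[0,6,0],0],[[0,6,0],0],[[0,6,0],0]]' | python3 drive.py >/dev/null
python3 h.py
echo '[[[0,3,0],0],[[0,3,0],0],[[0,3,0],0],[[0,3,0],0],[[0,3,0],0],[[0,0,0],0]]' | python3 drive.py >/dev/null; python3 h.py
```

```text
t 5.0 housing [-148.3    0.2] z 28.7 F [-20.3   0.1] 19.3 yaw err 0.0 q [-0.05  0.22  1.92  0.    1.    0.17]
t 5.6 housing [-132.2    0.2] z 28.7 F [-14.6   0.8] 15.2 yaw err -0.0 q [-0.06  0.26  1.88  0.    1.01  0.17]
```

```bash
echo '[[[0,-3,0],0],[[0,-3,0],0],[[0,-3,0],0],[[0,0,0],0],[[0,0,0],0]]' | python3 drive.py >/dev/null; python3 h.py
python3 -c "
from h import *
snap('top','t2');snap('scene','s2');a=cv2.resize(cv2.imread('pics/s2.png')[150:300,270:400],None,fx=3,fy=3,interpolation=2);b=cv2.resize(cv2.imread('pics/t2.png')[100:250,230:340],None,fx=3,fy=3,interpolation=2);cv2.imwrite('pics/c2.png',np.hstack([a,b]))"
```

```text
t 6.1 housing [-137.9   -0.2] z 28.6 F [0.5 0.3] -0.0 yaw err -0.001 q [-0.05  0.24  1.91 -0.    1.    0.17]
```

View pics/c2.png

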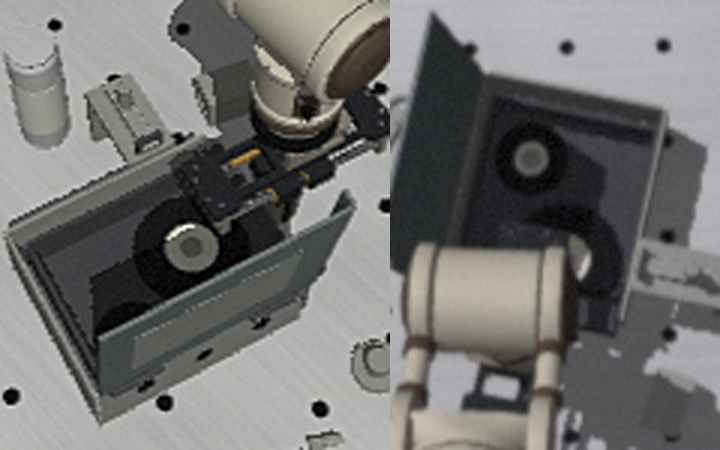

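```bash
echo '[[[0,-4,0],0],[[0,0,-8],0],[[0,0,-8],0],[[0,3,0],0],[[0,3,0],0],[[0,3,0],0],[[0,0,0],0]]' | python3 drive.py >/dev/null; python3 h.py
echo '[[[0,2,0],0],[[0,2,0],0],[[0,0,0],0]]' | python3 drive.py >/dev/null; python3 h.py
```

```text
t 6.9 housing [-132.7   -0.2] z 44.5 F [ 0.1 -1. ] -0.5 yaw err -0.001 q [-0.06  0.22  1.89 -0.    1.03  0.17]
t 7.2 housing [-130.8   -0.2] z 44.2 F [-7.   0.1] 4.9 yaw err -0.0 q [-0.06  0.23  1.88  0.    1.04  0.17]
```

```bash
echo '[[[0,2,0],0],[[0,2,0],0],[[0,0,0],0]]' | python3 drive.py >/dev/null; python3 h.py
echo '[[[0,2,0],0],[[0,2,0],0],[[0,0,0],0]]' | python3 drive.py >/dev/null; python3 h.py
```

```text
t 7.5 housing [-1.29e+02 -1.00e-01] z 44.2 F [-14.5  -0.3] 11.9 yaw err -0.0 q [-0.06  0.24  1.87  0.    1.04  0.17]
t 7.8 housing [-1.246e+02  1.000e-01] z 44.2 F [-12.9   0.3] 11.2 yaw err -0.0 q [-0.06  0.25  1.86  0.    1.04  0.17]
```

```bash
echo '[[[0,2,0],0],[[0,0,0],0],[[0,0,0],0]]' | python3 drive.py >/dev/null; python3 h.py
echo '[[[0,2,0],0],[[0,0,0],0],[[0,0,0],0]]' | python3 drive.py >/dev/null; python3 h.py
```

```text
t 8.1 housing [-1.229e+02  1.000e-01] z 44.1 F [-13.9   0.1] 11.5 yaw err -0.0 q [-0.06  0.25  1.85  0.    1.05  0.16]
t 8.4 housing [-1.208e+02  1.000e-01] z 44.2 F [-13.1   0.2] 10.4 yaw err -0.0 q [-0.06  0.25  1.85  0.    1.05  0.16]
```

```bash
echo '[[[0,2,0],0],[[0,0,0],0],[[0,0,0],0]]' | python3 drive.py >/dev/null; python3 h.py
echo '[[[0,2,0],0],[[0,0,0],0],[[0,0,0],0]]' | python3 drive.py >/dev/null; python3 h.py
```

```text
t 8.7 housing [-1.192e+02  1.000e-01] z 44.2 F [-14.8  -0.2] 11.8 yaw err -0.0 q [-0.06  0.26  1.84  0.    1.05  0.16]
t 9.0 housing [-1.191e+02  1.000e-01] z 44.2 F [-21.1  -0.3] 19.4 yaw err 0.0 q [-0.06  0.26  1.84  0.    1.05  0.16]
```

```bash
echo '[[[0,2,0],0],[[0,0,0],0],[[0,0,0],0]]' | python3 drive.py >/dev/null; python3 h.py
echo '[[[0,-6,0],0],[[0,-20,0],0],[[0,-30,0],0],[[0,-40,0],0],[[0,-20,-40],0],[[0,0,-40],0],[[0,0,-40],0],[[0,0,-40],0],[[0,0,0],0]]' | python3 drive.py >/dev/null; python3 h.py
python3 -c "
from h import *
snap('top','t3');snap('scene','s3');a=cv2.resize(cv2.imread('pics/s3.png')[180:300,265:395],None,fx=3.5,fy=3.5,interpolation=2);b=cv2.resize(cv2.imread('pics/t3.png')[115:235,240:340],None,fx=3.5,fy=3.5,interpolation=2);cv2.imwrite('pics/c3.png',np.hstack([a,b]))"
```

```text
t 9.3 housing [-1.192e+02  1.000e-01] z 44.2 F [-27.4  -2.1] 27.2 yaw err 0.001 q [-0.06  0.27  1.84  0.    1.06  0.16]
t 10.2 housing [-223.3    0.8] z 210.8 F [ 0.4 -0.1] 0.1 yaw err -0.0 q [-0.02 -0.22  1.97  0.    1.38  0.21]
```

View pics/c3.png

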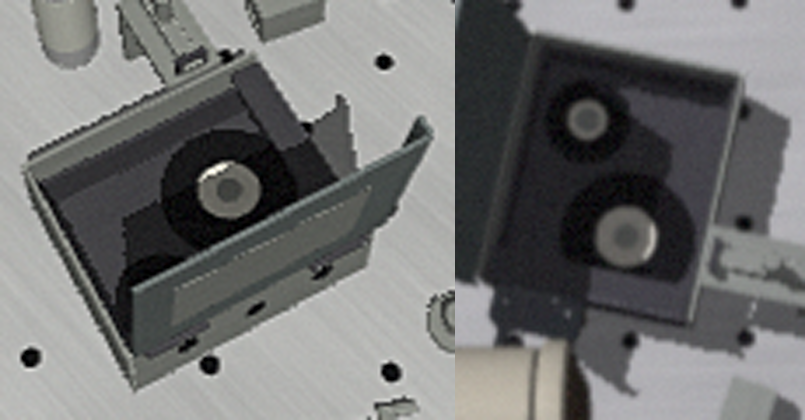

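```bash
echo '[[[40,0,0],0],[[40,0,0],0],[[40,0,0],0],[[40,0,0],0],[[0,35,0],0],[[0,35,0],0],[[0,35,0],0],[[0,35,0],0],[[0,35,0],0],[[0,35,0],0],[[0,10,4],0],[[0,0,0],0]]' | python3 drive.py >/dev/null; python3 h.py
echo '[[[-8,0,0],0],[[-8,0,0],0],[[-8,0,0],0],[[-8,0,0],0],[[-8,0,0],0],[[-8,0,0],0],[[-8,0,0],0],[[0,0,0],0]]' | python3 drive.py >/dev/null; python3 h.py
```

```text
t 11.5 housing [ -7.5 158.9] z 196.9 F [-0.2 -0.2] -0.7 yaw err -0.002 q [0.14 0.51 1.2  0.   1.44 0.37]
t 12.3 housing [ -6.8 102.4] z 200.7 F [ 0.2 -0.3] 0.9 yaw err -0.002 q [ 0.07  0.43  1.29 -0.    1.42  0.29]
```

```bash
echo '[[[-11,0,0],0],[[-11,0,0],0],[[-12,0,2],0],[[-12,0,3],0],[[-12,0,5],0],[[-12,0,6],0],[[0,0,0],0]]' | python3 drive.py >/dev/null; python3 h.py
echo '[[[-10,0,8],0],[[-10,0,8],0],[[-9,0,10],0],[[-8,0,10],0],[[-6,0,11],0],[[-6,0,12],0],[[0,0,0],0]]' | python3 drive.py >/dev/null; python3 h.py
python3 -c "
from h import *
snap('scene','s4');a=cv2.resize(cv2.imread('pics/s4.png')[140:310,260:430],None,fx=3,fy=3,interpolation=2);cv2.imwrite('pics/c4.png',a)"
```

```text
t 13.0 housing [-7.3 31.1] z 183.4 F [-0.7 -0.1] 0.5 yaw err -0.003 q [-0.04  0.37  1.41 -0.    1.37  0.19]
t 13.7 housing [ -8.9 -16.3] z 122.5 F [ 0.  -0.7] -0.9 yaw err -0.001 q [-0.11  0.38  1.51 -0.    1.25  0.11]
```

View pics/c4.png

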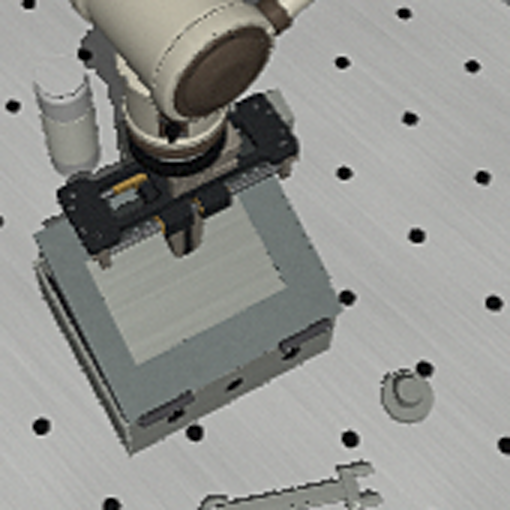

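```bash
echo '[[[-4,0,10],0],[[-3,0,10],0],[[-2,0,10],0],[[-2,0,7],0],[[0,0,4],0],[[0,0,2],0],[[0,0,0],0]]' | python3 drive.py >/dev/null; python3 h.py
echo '[[[0,0,2],0],[[0,0,1],0],[[0,0,0],0]]' | python3 drive.py >/dev/null; python3 h.py
```

```text
t 14.45 housing [ -7.4 -26.3] z 82.2 F [-0.1 -0.3] 0.7 yaw err -0.001 q [-0.13  0.42  1.55 -0.    1.17  0.09]
t 14.75 housing [ -7.  -26.2] z 79.7 F [0.5 0.2] 0.6 yaw err -0.001 q [-0.13  0.43  1.55 -0.    1.17  0.09]
```

```bash
echo '[[[0,0,2],0],[[0,0,1],0],[[0,0,0],0],[[0,0,0],0]]' | python3 drive.py >/dev/null; python3 h.py
echo '[[[0,0,2],0],[[0,0,0],0],[[0,0,0],0]]' | python3 drive.py >/dev/null; python3 h.py
```

```text
t 15.15 housing [ -6.8 -26.1] z 79.3 F [-6.2 -0.9] 14.4 yaw err -0.0 q [-0.13  0.43  1.55 -0.    1.17  0.09]
t 15.45 housing [ -6.8 -26.1] z 79.3 F [-11.6  -2.4] 24.3 yaw err 0.0 q [-0.13  0.43  1.55 -0.    1.17  0.09]
```

```bash
echo '[[[0,0,-20],0],[[0,0,-40],0],[[0,0,-40],0],[[-38,-10,0],0],[[-38,-11,0],0],[[-38,-11,0],0],[[-38,-11,0],0],[[0,0,0],0],[[0,0,0],0]]' | python3 drive.py >/dev/null; python3 h.py
```

```text
t 16.35 housing [ -50.2 -178.5] z 174.7 F [0.3 0. ] -0.1 yaw err -0.002 q [-0.4   0.16  1.68  0.    1.31 -0.17]
```

```bash
echo '[[[0,0,30],0],[[0,0,30],0],[[0,0,11],0],[[0,0,0],0],[[0,0,0],0]]' | python3 drive.py >/dev/null; python3 h.py
echo '[[[4,0,0],0],[[4,0,0],0],[[4,0,0],0],[[4,0,0],0],[[4,0,0],0],[[4,0,0],0],[[0,0,0],0]]' | python3 drive.py >/dev/null; python3 h.py
echo '[[[4,0,0],0],[[4,0,0],0],[[4,0,0],0],[[4,0,0],0],[[0,0,0],0]]' | python3 drive.py >/dev/null; python3 h.py
```

```text
t 16.85 housing [ -49.3 -177.6] z 104.7 F [0.5 0.7] 0.1 yaw err 0.0 q [-0.39  0.23  1.74  0.    1.17 -0.17]
t 17.55 housing [ -50.  -153.7] z 103.8 F [ 0.6 -0.8] 0.0 yaw err -0.0 q [-0.35  0.24  1.73  0.    1.17 -0.13]
t 18.05 housing [ -50.3 -137.4] z 103.5 F [-0.2  0. ] 0.3 yaw err -0.0 q [-0.32  0.24  1.73  0.    1.17 -0.1 ]
```

```bash
echo '[[[2,0,0],0],[[2,0,0],0],[[0,0,0],0]]' | python3 drive.py >/dev/null; python3 h.py
echo '[[[2,0,0],0],[[2,0,0],0],[[0,0,0],0]]' | python3 drive.py >/dev/null; python3 h.py
python3 -c "
from h import *
snap('scene','s5');a=cv2.resize(cv2.imread('pics/s5.png')[140:290,260:420],None,fx=4,fy=4,interpolation=2);cv2.imwrite('pics/c5.png',a)"
```

```text
t 18.35 housing [ -50.4 -133.9] z 103.4 F [ 0.1 -0.8] 1.7 yaw err -0.0 q [-0.32  0.24  1.73  0.    1.17 -0.09]
t 18.65 housing [ -50.3 -132. ] z 103.5 F [-0.3 -8.6] 1.0 yaw err -0.0 q [-0.31  0.25  1.73 -0.    1.17 -0.08]
```

View pics/c5.png

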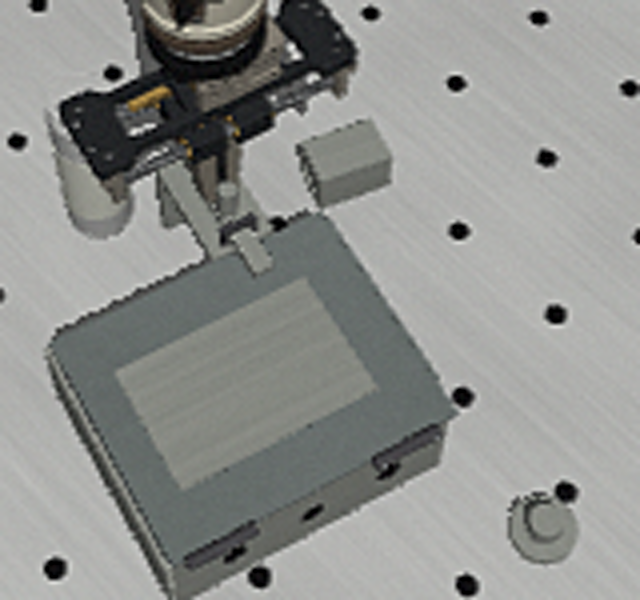

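```bash
echo '[[[2,0,0],0],[[2,0,0],0],[[0,0,0],0],[[0,0,0],0]]' | python3 drive.py >/dev/null; python3 h.py
echo '[[[-5,0,0],0],[[-10,0,0],0],[[0,0,0],0],[[0,0,-20],0],[[0,0,-40],0],[[0,0,-40],0],[[0,-40,-20],0],[[0,-40,0],0],[[0,-40,0],0],[[0,-40,0],0],[[0,0,0],0]]' | python3 drive.py >/dev/null; python3 h.py
python3 -c "
from h import *
snap('scene','s6');snap('top','t6');a=cv2.resize(cv2.imread('pics/s6.png')[150:290,265:395],None,fx=3,fy=3,interpolation=2);b=cv2.resize(cv2.imread('pics/t6.png')[110:250,230:365],None,fx=3,fy=3,interpolation=2);cv2.imwrite('pics/c6.png',np.hstack([a,b]))"
```

```text
t 19.1 housing [ -50.3 -131.6] z 103.6 F [ -1.1 -20.6] 1.2 yaw err -0.0 q [-0.31  0.25  1.73 -0.01  1.17 -0.08]
t 20.2 housing [-214.1 -139.9] z 222.7 F [0.7 0. ] 0.1 yaw err 0.0 q [-0.37 -0.33  2.03  0.    1.43 -0.15]
```

View pics/c6.png

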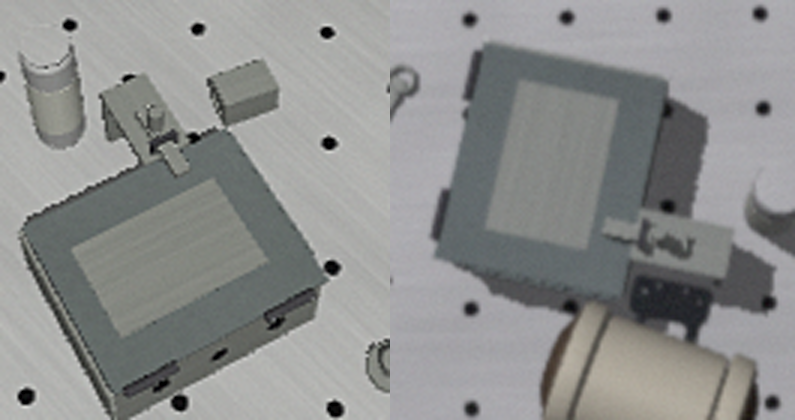

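The lid lies flat and the bolt reaches well over it; the bystanders visible in these crops have not moved and the robot is clear.

```bash
python3 -c "
from cell import manip
print(manip.close_job())"
```

```text
the job is handed in; nothing more can be done
None
```

The box is closed and the job handed in at about 20 s of the 62 s: tray pushed home against the back wall, lid shut flat and bolt fully across; I saw nothing around it move, but the grinder and clamp were not checked at the end.

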